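# Point out the undersized bun and log it

## Task

One bun on the baking tray has come out clearly smaller than the rest: point it out by bringing the fingertips just above the middle of it, a few centimetres from its top, and stay there for about two seconds, touching no bun and never coming down over another one (pass a hand's breadth above them), so that it is clear which is meant. Then log the reject by pressing the larger of the two buttons on the tally box fully down, without banging it, and let it spring back up. Do not press the smaller button, pick nothing up, and leave everything else where it is.

Things in the scene. Friction and masses are not known exactly. Their poses are not given: they have to be found in the camera images.
- tray: Dark steel baking tray, open on top, 246 x 346 mm, 22 mm high, walls and floor 3 mm thick, fixed to the bench; origin at the centre of its underside, y along its long side. The six buns stand in it in two rows of three, about 105 mm apart.
- bun_1: Ordinary round brown bun with a rolled seam, 74 mm across and 44 mm high, domed to a small point; loose. Origin at the centre of its underside, z up.
- bun_2: Ordinary round brown bun with a rolled seam, 74 mm across and 44 mm high, domed to a small point; loose. Origin at the centre of its underside, z up.
- bun_3: Ordinary round brown bun with a rolled seam, 74 mm across and 44 mm high, domed to a small point; loose. Origin at the centre of its underside, z up.
- bun_4: Ordinary round brown bun with a rolled seam, 74 mm across and 44 mm high, domed to a small point; loose. Origin at the centre of its underside, z up.
- bun_5: Ordinary round brown bun with a rolled seam, 74 mm across and 44 mm high, domed to a small point; loose. Origin at the centre of its underside, z up.
- bun_small_top (a point): Top of the undersized bun: the same shape and colour as the others but only 47 mm across and 28 mm high, loose in the tray in any of the six places. The point is the very top of it, in the middle; z up.
- bun_small: The undersized bun itself; origin at the centre of its underside.
- reject_top (a point): Middle of the top face of the larger push button (42 mm across, grey) on the tally box, at rest; the button goes straight down. The tally box is an aluminium box 90 x 160 mm and 45 mm high, fixed to the bench to the right of the tray (as the robot sees it), set at any yaw; its two buttons stand on its lid, 80 mm apart.
- reject (a joint): Travel of the larger button in m: 0 at rest, 0.006 fully down; it springs back; fully down takes about 5 N.
- accept_top (a point): Middle of the top face of the smaller push button (22 mm across, grey) on the tally box, not to be pressed.
- accept (a joint): Travel of the smaller button in m: 0 at rest, 0.006 fully down.
- bowl: Small steel bowl, 100 mm across, 50 mm high, loose, beyond the tally box; origin at the centre of its underside.
- jar: Glass jar with a metal lid, 68 mm across, 100 mm high, loose, near the tray's left near side; origin at the centre of its underside.
- brush: Pastry brush with a wooden handle, loose, lying left of the tray; origin near its middle on the underside.
- spatula: Spatula with a wooden handle, loose, lying between the robot and the tally box; origin near its middle on the underside.
There are look-alikes about, which are no part of the job. What is shaped like the bun_3 but blue is not meant. Of the things shaped like the part that bears reject_top, the aluminium one is meant.

How it is judged:
By the outcome, as a careful person would: the job done as asked, in the order asked, and still so for the second after the job is handed in, with the robot touching nothing.
It also fails if it takes over 45 s, if anything falls off the work surface, if the arm or the gripper's body presses on something with over 40 N, if the wrist force passes 120 N, or if a joint passes its speed limit or range.

## Robot

A 6-joint arm with a two-finger parallel gripper is mounted at the origin on the work surface. World frame = base frame: x ahead of the robot, y to its left, z up, the work surface at z = 0. Lengths are in m, angles in rad, forces in N, time in s.
With the tool pointing down it reaches from about 0.35 to 1 m from the base axis. Payload 7.1 kg.
Tool frame: the origin (TCP) lies midway between the tips of the shut fingers; the grasp point (between the pads) lies 19 mm behind it; z points along the fingers, y is the line along which they close (so a half turn about z gives the same grasp; the last joint's range is limited). The gripper opens to 85 mm and grips with 20 to 120 N. Pads are 22 mm wide; open, the fingers measure 114 mm over their backs; the gripper's body (76 mm by 85 mm) begins 54 mm behind the grasp point. The pads swing forward as they close: fully open they stand 13 mm farther back than shut.
Start: joints at [-1.268, 0.423, 1.63, -0, 1.089, -0.019], TCP at [0.198, -0.593, 0.195] pointing down, gripper open.
Joint ranges: [-3, 3], [-0.9, 2.11], [0.09, 2.58], [-1.31, 4.45], [0.11, 2.69], [-2.54, 2.54]. Speed limits (rad/s): [2.39, 2.39, 3.01, 3.14, 3.14, 3.14].

## Interface

Orientations are given as a 3x3 rotation matrix whose columns are the frame's x, y, z axes.
In Python, from rig import readout, grab_frame, calibration, job gives the robot as it stands.
- The arm moves only by the tool send_rows, never from a script. Its argument "motion" is a list of rows, each an object of numbers: "tx", "ty", "tz": the shift along the tool's x, y, z each as a share of 20 mm, from -1 to 1; "ax", "ay", "az": the turn, a rotation vector about the tool's x, y, z each as a share of 4 degrees, from -1 to 1. In form: [{"tx": .., "ty": .., "tz": .., "ax": .., "ay": .., "az": ..}, ...]. A call has 1 to 12 rows; each row shifts and turns the commanded pose from where the row before left it, along the tool's axes as they then stand; what a row does not reach is not made up. A row lasts 1/12 s, in which the tool goes at most 41.7 mm and 7.16 degrees, less where a joint would pass 70% of its speed; a pose out of reach is approached as far as the arm can. A call with a number of a shift or a turn outside -1 to 1 is refused whole. A call with a gripper value outside its range is refused whole. "jaw" is the closure, from -1 (fully open) to 1 (shut), so that 0 is half open, set as the call begins (left out, the last holds). The fingers move at their own pace and stop on an object; "grip_force" is the grip in N (left out, the last holds). Time passes only in rows, so rows that do not move let the fingers close. It gives the time, the measured TCP pose, the force, the opening and the grip force at its end, in the units of the state.
- readout.get_obs(): the state, without advancing time (a new reading comes with each control period).
- grab_frame(name): name is "side" or "top"; returns the picture (384x512x3 uint8, red, green, blue); there is no depth.
- calibration(name): a dict with "fx", "fy", "cx", "cy" (pixels), "cam_to_world" (4x4, takes a point from camera to world coordinates). Camera axes: x right, y down, z forward; pixel columns grow to the right and rows downward; lengths in m; the calibration is good to about 2 mm. A picture is of the moment at which its call begins. calibration takes no time and is no camera call.
- job.finish_job(): hands the job in; it is judged then, once.
The state is a dict: "time_s": time; "joint_pos": joint angles; "qd": joint speeds; "effort": joint torques, N m; "ee_pos": TCP position; "orientation": TCP orientation; "force": force on the tool from outside, world axes, zero at the start; "moment": the same for the moment, N m; "grip_width": finger opening in m; "finger_force": force on a finger pad.
Only numpy, scipy, OpenCV 4.12 (cv2) and the standard library are available. Lean on these libraries where they do the work, as an engineer would, in place of code of your own. Each camera call takes 0.05 s, during which the arm holds its last target. There are 200 camera calls.

## Working session

There is one attempt and no reset: what is moved stays moved. The work goes in short steps, Python scripts to look and compute and a tool call to move; the robot and the scene stay as the last step left them, time stands still between calls to the robot, and variables do not carry over. Pictures are saved under pics/ and viewed, at most 10 in all, crops included, and the job is handed in when it is done.

Besides the shell and the picture viewer there is one more tool, called after "Call:" as a command line: name --argument value ..., lists and objects as JSON in quotes. send_rows: Moves the arm, as the interface text tells. Its arguments: {"type":"object","properties":{"motion":{"type":"array"},"jaw":{"type":"number"},"grip_force":{"type":"number"}},"required":["motion"]}

```bash
mkdir -p pics; python3 - <<'E'
from rig import readout, grab_frame, calibration
import cv2,numpy as np
for n in("top","side"):
    f=grab_frame(n); cv2.imwrite(f"pics/{n}0.png",cv2.resize(f[:,:,::-1],(768,576),interpolation=cv2.INTER_CUBIC)); np.save(n+"0.npy",f)
    c=calibration(n); print(n,c["fx"],c["fy"],c["cx"],c["cy"],np.round(c["cam_to_world"],3).tolist())
o=readout.get_obs(); print(o["time_s"],o["ee_pos"],np.round(o["orientation"],3).tolist(),o["grip_width"])
E
```

```text
top 461.30259931247997 461.30259931247997 264.65735164405555 194.59518119123388 [[0.006, -0.995, 0.096, 0.393], [-1.0, -0.007, -0.004, 0.018], [0.005, -0.096, -0.995, 1.39], [0.0, 0.0, 0.0, 1.0]]
side 430.95491984206245 430.95491984206245 261.0941573215828 185.5270525907819 [[-0.746, -0.478, 0.463, -0.166], [-0.666, 0.527, -0.528, 0.768], [0.008, -0.702, -0.712, 1.074], [0.0, 0.0, 0.0, 1.0]]
0.1 [ 0.19754218 -0.59238377  0.19400843] [[0.949, 0.316, -0.0], [0.316, -0.949, 0.001], [0.0, -0.001, -1.0]] 0.08553968388931996
```

View pics/top0.png

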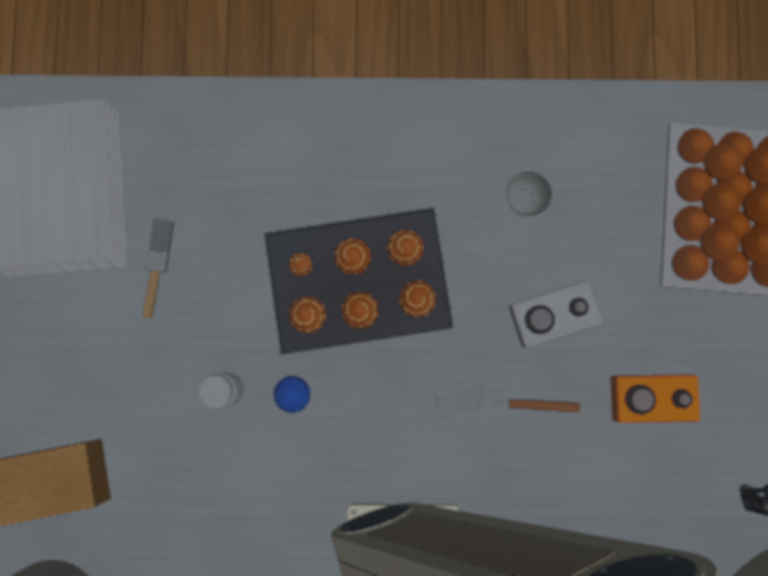

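View pics/side0.png

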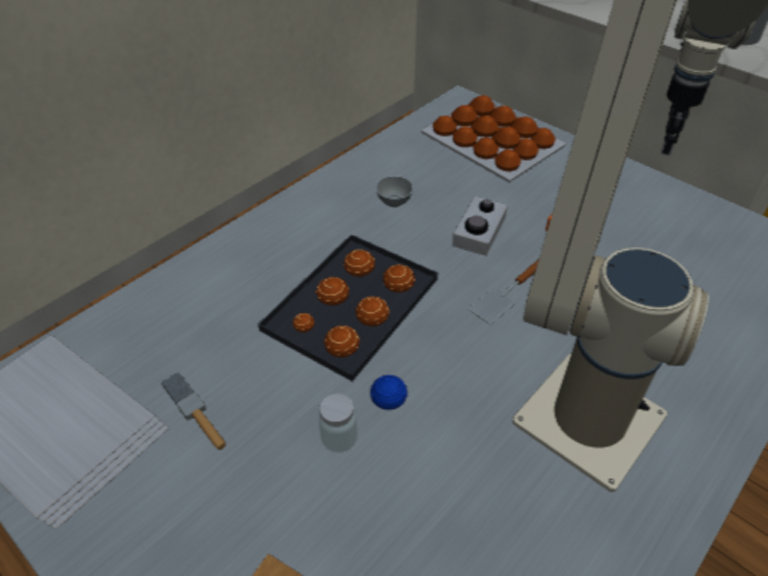

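The top view shows the small bun at about (301,264) and the aluminium box's large button at (540,319), with its small button at (579,307), all in 768-wide pixels. The orange box is a decoy. In the side view the bun is at (304,322) and the big button at (477,225).

```bash
cat > h.py <<'E'
import numpy as np
from rig import calibration
def ray(n,u,v):
    c=calibration(n);T=np.array(c["cam_to_world"])
    d=T[:3,:3]@np.array([(u-c["cx"])/c["fx"],(v-c["cy"])/c["fy"],1]);return T[:3,3],d/np.linalg.norm(d)
def plane(n,u,v,z):
    o,d=ray(n,u,v);return o+d*(z-o[2])/d[2]
def tri(p,q):
    A=np.zeros((3,3));b=np.zeros(3);R=[ray("top",*p),ray("side",*q)]
    for o,d in R: M=np.eye(3)-np.outer(d,d);A+=M;b+=M@o
    x=np.linalg.solve(A,b);return x,[np.linalg.norm(np.cross(x-o,d)) for o,d in R]
E
python3 - <<'E'
import numpy as np,cv2
from h import *
t,s=np.load("top0.npy"),np.load("side0.npy")
def blobs(m,n,roi,z):
    x0,y0,x1,y1=roi;k=np.zeros_like(m,np.uint8);k[y0:y1,x0:x1]=m[y0:y1,x0:x1]
    for c in cv2.findContours(k,cv2.RETR_EXTERNAL,cv2.CHAIN_APPROX_NONE)[0]:
        if cv2.contourArea(c)>25:
            (u,v),(w,h),a=cv2.minAreaRect(c);M=cv2.moments(c);u,v=M["m10"]/M["m00"],M["m01"]/M["m00"]
            print(n,round(u,1),round(v,1),"size",round(w,1),round(h,1),np.round(plane(n,u,v,z),3))
br=lambda f:((f[...,0].astype(int)-f[...,2])>40)
print("buns");blobs(br(t),"top",(175,135,305,238),.018);blobs(br(s),"side",(170,155,295,250),.018)
print("btn");dk=lambda f,th:(f.max(2)<th)
print(t[213,345:400:3].tolist());
blobs(dk(t,125),"top",(340,188,405,232),.06);blobs(dk(s,105),"side",(304,130,338,162),.06)
def crop(f,x0,y0,x1,y1):return cv2.resize(f[y0:y1,x0:x1,::-1],(400,400),interpolation=cv2.INTER_NEAREST)
cv2.imwrite("pics/c.png",np.hstack([crop(t,335,180,415,240)[:, :],crop(s,295,120,345,170)]))
E
```

```text
buns
top 204.8 209.5 size 23.0 22.0 [0.479 0.191 0.018]
top 239.7 206.4 size 22.6 22.6 [0.489 0.087 0.018]
top 278.1 198.8 size 23.0 22.0 [ 0.512 -0.027  0.018]
top 200.2 175.9 size 14.1 13.4 [0.579 0.206 0.018]
top 234.9 170.5 size 23.0 22.0 [0.597 0.103 0.018]
top 270.2 164.7 size 22.0 22.0 [ 0.615 -0.003  0.018]
side 227.6 226.7 size 19.0 22.0 [0.478 0.191 0.018]
side 202.0 214.5 size 11.0 12.0 [0.575 0.21  0.018]
side 248.1 206.8 size 18.0 21.0 [0.488 0.086 0.018]
side 221.3 193.3 size 17.0 21.0 [0.596 0.102 0.018]
side 265.6 184.8 size 17.0 20.0 [ 0.512 -0.029  0.018]
side 239.3 174.5 size 15.0 19.0 [ 0.615 -0.005  0.018]
btn
[[112, 113, 116], [115, 118, 123], [43, 46, 47], [85, 84, 86], [96, 94, 98], [96, 95, 98], [97, 95, 99], [93, 92, 96], [78, 80, 83], [122, 124, 130], [121, 124, 129], [123, 126, 130], [123, 125, 130], [123, 125, 130], [121, 124, 130], [120, 124, 128], [121, 124, 129], [120, 123, 128], [119, 123, 127]]
top 372.0 209.5 size 43.0 64.0 [ 0.479 -0.297  0.06 ]
side 309.1 159.5 size 4.0 17.0 [ 0.455 -0.194  0.06 ]
side 317.4 150.0 size 12.0 15.0 [ 0.464 -0.255  0.06 ]
side 332.0 151.4 size 2.2 23.7 [ 0.42  -0.284  0.06 ]
side 324.0 137.1 size 8.0 10.0 [ 0.489 -0.332  0.06 ]
```

View pics/c.png

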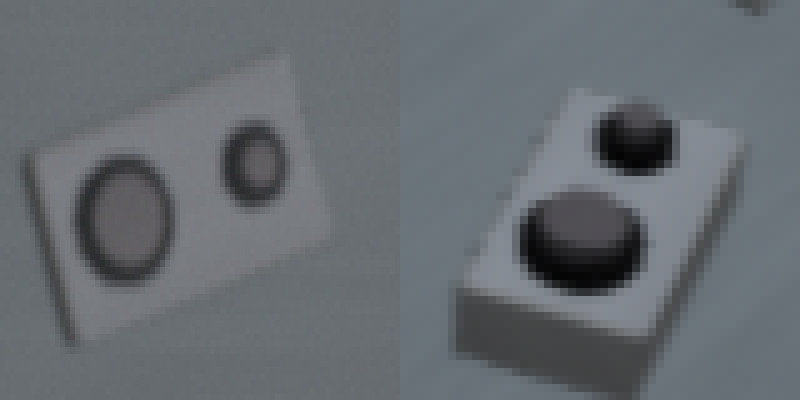

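The crop shows the big cap at top (359.8,212.1) and side (317.3,147.0), and the small cap at top (386.6,204.2) and side (324.1,134.5), in native pixels.

```bash
python3 - <<'E'
from h import *
for p,q in[((359.5,212),(317.3,147)),((386.4,204),(324.1,134.5)),((200.2,175.9),(202,214.5))]:
    print(np.round(tri(p,q)[0],4),np.round(tri(p,q)[1],4))
for z in(.05,.06,.07): print(z,plane("top",359.5,212,z),plane("side",317.3,147,z))
E
```

```text
[ 0.4705 -0.2605  0.067 ] [0.0013 0.0013]
[ 0.495  -0.3383  0.0652] [0.0003 0.0003]
[0.5801 0.2071 0.0116] [0.0004 0.0004]
0.05 [ 0.47255394 -0.26333675  0.05      ] [ 0.48019361 -0.27874518  0.05      ]
0.06 [ 0.47195814 -0.26123389  0.06      ] [ 0.473884   -0.26852501  0.06      ]
0.07 [ 0.47136234 -0.25913104  0.07      ] [ 0.46757438 -0.25830484  0.07      ]
```

Call:
send_rows --motion '[{"tx": 0.4, "ty": -0.4, "tz": -0.2}, {"tx": 0.8, "ty": -0.8, "tz": -0.2}, {"tx": 0.85, "ty": -0.88, "tz": -0.2}, {"tx": 0.85, "ty": -0.88, "tz": -0.2}, {"tx": 0.85, "ty": -0.88, "tz": -0.2}, {"tx": 0.85, "ty": -0.88}, {"tx": 0.85, "ty": -0.88}, {"tx": 0.85, "ty": -0.88}, {"tx": 0.85, "ty": -0.88}, {"tx": 0.85, "ty": -0.88}, {"tx": 0.85, "ty": -0.88}, {"tx": 0.85, "ty": -0.88}]' --jaw 1

```text
schema error: expected keys tx, ty, tz, ax, ay, az
```

Call:
send_rows --motion '[{"tx": 0.85, "ty": -0.88}, {"tx": 0.85, "ty": -0.88}, {"tx": 0.85, "ty": -0.88}, {"tx": 0.85, "ty": -0.88}, {"tx": 0.85, "ty": -0.88}, {"tx": 0.85, "ty": -0.88}, {"tx": 0.85, "ty": -0.88}, {"tx": 0.85, "ty": -0.88}, {"tx": 0.85, "ty": -0.88}, {"tx": 0.85, "ty": -0.88}, {"tx": 0.85, "ty": -0.88}, {"tx": 0.85, "ty": -0.88}]'

```text
schema error: expected keys tx, ty, tz, ax, ay, az
```

Call:
send_rows --motion '[{"tx": 0.85, "ty": -0.88}, {"tx": 0.85, "ty": -0.88}, {"tx": 0.85, "ty": -0.88}, {"tx": 0.85, "ty": -0.88}, {"tx": 0.85, "ty": -0.88}, {"tx": 0.85, "ty": -0.88}, {"tx": 0.7, "ty": -0.8}, {"tx": 0.5, "ty": -0.6}, {"tx": 0.3, "ty": -0.3}, {"tx": 0}, {"tx": 0}, {"tx": 0}]'

```text
schema error: expected keys tx, ty, tz, ax, ay, az
```

Call:
send_rows --motion '[{"tx": 0.4, "ty": -0.4, "tz": -0.2, "ax": 0, "ay": 0, "az": 0}, {"tx": 0.8, "ty": -0.8, "tz": -0.2, "ax": 0, "ay": 0, "az": 0}, {"tx": 0.85, "ty": -0.88, "tz": -0.2, "ax": 0, "ay": 0, "az": 0}, {"tx": 0.85, "ty": -0.88, "tz": -0.2, "ax": 0, "ay": 0, "az": 0}, {"tx": 0.85, "ty": -0.88, "tz": -0.2, "ax": 0, "ay": 0, "az": 0}, {"tx": 0.85, "ty": -0.88, "tz": 0, "ax": 0, "ay": 0, "az": 0}, {"tx": 0.85, "ty": -0.88, "tz": 0, "ax": 0, "ay": 0, "az": 0}, {"tx": 0.85, "ty": -0.88, "tz": 0, "ax": 0, "ay": 0, "az": 0}, {"tx": 0.85, "ty": -0.88, "tz": 0, "ax": 0, "ay": 0, "az": 0}, {"tx": 0.85, "ty": -0.88, "tz": 0, "ax": 0, "ay": 0, "az": 0}, {"tx": 0.85, "ty": -0.88, "tz": 0, "ax": 0, "ay": 0, "az": 0}, {"tx": 0.85, "ty": -0.88, "tz": 0, "ax": 0, "ay": 0, "az": 0}]' --jaw 1

```text
time_s: 1.1
ee_pos: [0.3187, -0.3399, 0.2149]
orientation: [[0.949, 0.316, 0.0], [0.316, -0.949, 0.0], [0.0, -0.0, -1.0]]
force: [-0.1, -1.5, 0.3]
grip_width: -0.0003
finger_force: 0.0
```

Call:
send_rows --motion '[{"tx": 0.9, "ty": -0.93, "tz": 0, "ax": 0, "ay": 0, "az": 0}, {"tx": 0.9, "ty": -0.93, "tz": 0, "ax": 0, "ay": 0, "az": 0}, {"tx": 0.9, "ty": -0.93, "tz": 0, "ax": 0, "ay": 0, "az": 0}, {"tx": 0.9, "ty": -0.93, "tz": 0, "ax": 0, "ay": 0, "az": 0}, {"tx": 0.9, "ty": -0.93, "tz": 0, "ax": 0, "ay": 0, "az": 0}, {"tx": 0.9, "ty": -0.93, "tz": 0, "ax": 0, "ay": 0, "az": 0}, {"tx": 0.9, "ty": -0.93, "tz": 0, "ax": 0, "ay": 0, "az": 0}, {"tx": 0.9, "ty": -0.93, "tz": 0, "ax": 0, "ay": 0, "az": 0}, {"tx": 0.9, "ty": -0.93, "tz": 0, "ax": 0, "ay": 0, "az": 0}, {"tx": 0.9, "ty": -0.93, "tz": 0, "ax": 0, "ay": 0, "az": 0}, {"tx": 0.9, "ty": -0.93, "tz": 0, "ax": 0, "ay": 0, "az": 0}, {"tx": 0.9, "ty": -0.93, "tz": 0, "ax": 0, "ay": 0, "az": 0}]'

```text
time_s: 2.1
ee_pos: [0.4525, -0.0599, 0.2149]
orientation: [[0.949, 0.317, -0.0], [0.317, -0.949, 0.0], [-0.0, -0.0, -1.0]]
force: [0.4, 0.4, -0.5]
grip_width: 0.0002
finger_force: 0.0
```

Call:
send_rows --motion '[{"tx": 0.9, "ty": -0.93, "tz": 0, "ax": 0, "ay": 0, "az": 0}, {"tx": 0.9, "ty": -0.93, "tz": 0, "ax": 0, "ay": 0, "az": 0}, {"tx": 0.9, "ty": -0.93, "tz": 0, "ax": 0, "ay": 0, "az": 0}, {"tx": 0.9, "ty": -0.93, "tz": 0, "ax": 0, "ay": 0, "az": 0}, {"tx": 0.9, "ty": -0.93, "tz": 0, "ax": 0, "ay": 0, "az": 0}, {"tx": 0.9, "ty": -0.93, "tz": 0, "ax": 0, "ay": 0, "az": 0}, {"tx": 0.9, "ty": -0.93, "tz": 0, "ax": 0, "ay": 0, "az": 0}, {"tx": 0.9, "ty": -0.93, "tz": 0, "ax": 0, "ay": 0, "az": 0}, {"tx": 0.9, "ty": -0.93, "tz": 0, "ax": 0, "ay": 0, "az": 0}, {"tx": 0.7, "ty": -0.7, "tz": 0, "ax": 0, "ay": 0, "az": 0}, {"tx": 0.4, "ty": -0.5, "tz": 0, "ax": 0, "ay": 0, "az": 0}, {"tx": 0, "ty": 0, "tz": 0, "ax": 0, "ay": 0, "az": 0}]'

```text
time_s: 3.1
ee_pos: [0.5669, 0.1803, 0.2147]
orientation: [[0.948, 0.318, 0.0], [0.318, -0.948, 0.001], [0.0, -0.0, -1.0]]
force: [-0.2, 0.2, 0.1]
grip_width: -0.0
finger_force: 0.0
```

Call:
send_rows --motion '[{"tx": 0.5, "ty": -0.5, "tz": 0, "ax": 0, "ay": 0, "az": 0}, {"tx": 0.5, "ty": -0.55, "tz": 0, "ax": 0, "ay": 0, "az": 0}, {"tx": 0, "ty": 0, "tz": 0.5, "ax": 0, "ay": 0, "az": 0}, {"tx": 0, "ty": 0, "tz": 0.9, "ax": 0, "ay": 0, "az": 0}, {"tx": 0, "ty": 0, "tz": 0.9, "ax": 0, "ay": 0, "az": 0}, {"tx": 0, "ty": 0, "tz": 0.9, "ax": 0, "ay": 0, "az": 0}, {"tx": 0, "ty": 0, "tz": 0.9, "ax": 0, "ay": 0, "az": 0}, {"tx": 0, "ty": 0, "tz": 0.9, "ax": 0, "ay": 0, "az": 0}, {"tx": 0, "ty": 0, "tz": 0.9, "ax": 0, "ay": 0, "az": 0}, {"tx": 0, "ty": 0, "tz": 0.7, "ax": 0, "ay": 0, "az": 0}, {"tx": 0, "ty": 0, "tz": 0.5, "ax": 0, "ay": 0, "az": 0}, {"tx": 0, "ty": 0, "tz": 0.2, "ax": 0, "ay": 0, "az": 0}]'

```text
time_s: 4.1
ee_pos: [0.5779, 0.2036, 0.0667]
orientation: [[0.949, 0.316, -0.003], [0.316, -0.949, -0.001], [-0.003, 0.0, -1.0]]
force: [0.6, 0.2, 0.1]
grip_width: 0.0
finger_force: 0.0
```

```bash
python3 - <<'E'
from rig import readout,grab_frame
import cv2,numpy as np
t=grab_frame("top")[130:240,160:300,::-1];s=grab_frame("side")[150:260,150:290,::-1]
cv2.imwrite("pics/hover.png",cv2.resize(np.hstack([t,s]),(800,314)))
o=readout.get_obs();print(o["time_s"],o["ee_pos"])
E
```

```text
4.2 [0.57866053 0.20392891 0.06791858]
```

View pics/hover.png

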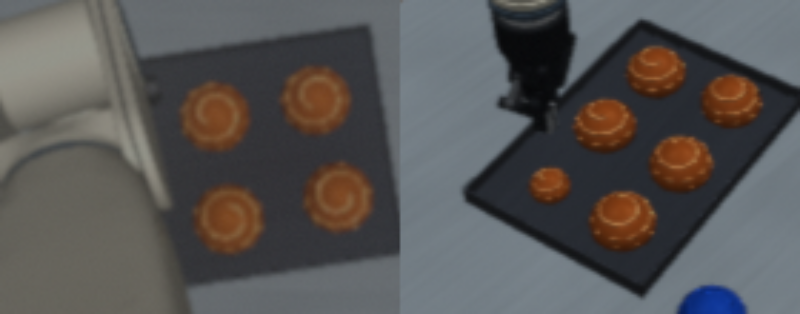

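The side crop shows the closed fingertips at about (548,128), directly above the small bun at (549,184) and touching nothing. In the top crop the arm hides the bun. I'll nudge about 2 mm and hold.

Call:
send_rows --motion '[{"tx": 0.08, "ty": -0.12, "tz": 0, "ax": 0, "ay": 0, "az": 0}, {"tx": 0, "ty": 0, "tz": 0, "ax": 0, "ay": 0, "az": 0}, {"tx": 0, "ty": 0, "tz": 0, "ax": 0, "ay": 0, "az": 0}, {"tx": 0, "ty": 0, "tz": 0, "ax": 0, "ay": 0, "az": 0}, {"tx": 0, "ty": 0, "tz": 0, "ax": 0, "ay": 0, "az": 0}, {"tx": 0, "ty": 0, "tz": 0, "ax": 0, "ay": 0, "az": 0}, {"tx": 0, "ty": 0, "tz": 0, "ax": 0, "ay": 0, "az": 0}, {"tx": 0, "ty": 0, "tz": 0, "ax": 0, "ay": 0, "az": 0}, {"tx": 0, "ty": 0, "tz": 0, "ax": 0, "ay": 0, "az": 0}, {"tx": 0, "ty": 0, "tz": 0, "ax": 0, "ay": 0, "az": 0}, {"tx": 0, "ty": 0, "tz": 0, "ax": 0, "ay": 0, "az": 0}, {"tx": 0, "ty": 0, "tz": 0, "ax": 0, "ay": 0, "az": 0}]'

```text
time_s: 5.2
ee_pos: [0.5799, 0.207, 0.0687]
orientation: [[0.949, 0.316, -0.0], [0.316, -0.949, -0.0], [-0.0, 0.0, -1.0]]
force: [0.0, -0.4, 0.1]
grip_width: -0.0001
finger_force: 0.0
```

Call:
send_rows --motion '[{"tx": 0, "ty": 0, "tz": 0, "ax": 0, "ay": 0, "az": 0}, {"tx": 0, "ty": 0, "tz": 0, "ax": 0, "ay": 0, "az": 0}, {"tx": 0, "ty": 0, "tz": 0, "ax": 0, "ay": 0, "az": 0}, {"tx": 0, "ty": 0, "tz": 0, "ax": 0, "ay": 0, "az": 0}, {"tx": 0, "ty": 0, "tz": 0, "ax": 0, "ay": 0, "az": 0}, {"tx": 0, "ty": 0, "tz": 0, "ax": 0, "ay": 0, "az": 0}, {"tx": 0, "ty": 0, "tz": 0, "ax": 0, "ay": 0, "az": 0}, {"tx": 0, "ty": 0, "tz": 0, "ax": 0, "ay": 0, "az": 0}, {"tx": 0, "ty": 0, "tz": 0, "ax": 0, "ay": 0, "az": 0}, {"tx": 0, "ty": 0, "tz": 0, "ax": 0, "ay": 0, "az": 0}, {"tx": 0, "ty": 0, "tz": 0, "ax": 0, "ay": 0, "az": 0}, {"tx": 0, "ty": 0, "tz": 0, "ax": 0, "ay": 0, "az": 0}]'

```text
time_s: 6.2
ee_pos: [0.5799, 0.2071, 0.0687]
orientation: [[0.949, 0.316, -0.0], [0.316, -0.949, -0.0], [-0.0, -0.0, -1.0]]
force: [-1.0, -0.7, -0.1]
grip_width: -0.0001
finger_force: 0.0
```

Call:
send_rows --motion '[{"tx": 0, "ty": 0, "tz": 0, "ax": 0, "ay": 0, "az": 0}, {"tx": 0, "ty": 0, "tz": 0, "ax": 0, "ay": 0, "az": 0}, {"tx": 0, "ty": 0, "tz": 0, "ax": 0, "ay": 0, "az": 0}, {"tx": 0, "ty": 0, "tz": -0.5, "ax": 0, "ay": 0, "az": 0}, {"tx": 0, "ty": 0, "tz": -0.9, "ax": 0, "ay": 0, "az": 0}, {"tx": 0, "ty": 0, "tz": -0.9, "ax": 0, "ay": 0, "az": 0}, {"tx": 0, "ty": 0, "tz": -0.9, "ax": 0, "ay": 0, "az": 0}, {"tx": 0, "ty": 0, "tz": -0.9, "ax": 0, "ay": 0, "az": 0}, {"tx": 0, "ty": 0, "tz": -0.9, "ax": 0, "ay": 0, "az": 0}, {"tx": 0, "ty": 0, "tz": -0.9, "ax": 0, "ay": 0, "az": 0}, {"tx": 0, "ty": 0, "tz": -0.8, "ax": 0, "ay": 0, "az": 0}, {"tx": 0, "ty": 0, "tz": -0.5, "ax": 0, "ay": 0, "az": 0}]'

```text
time_s: 7.2
ee_pos: [0.5807, 0.2074, 0.2155]
orientation: [[0.949, 0.316, 0.003], [0.316, -0.949, 0.001], [0.003, -0.0, -1.0]]
force: [-0.1, -0.2, 0.6]
grip_width: -0.0001
finger_force: 0.0
```

Call:
send_rows --motion '[{"tx": -0.3, "ty": 0.5, "tz": 0, "ax": 0, "ay": 0, "az": 0}, {"tx": -0.55, "ty": 0.9, "tz": 0, "ax": 0, "ay": 0, "az": 0}, {"tx": -0.55, "ty": 0.9, "tz": 0, "ax": 0, "ay": 0, "az": 0}, {"tx": -0.55, "ty": 0.9, "tz": 0, "ax": 0, "ay": 0, "az": 0}, {"tx": -0.55, "ty": 0.9, "tz": 0, "ax": 0, "ay": 0, "az": 0}, {"tx": -0.55, "ty": 0.9, "tz": 0, "ax": 0, "ay": 0, "az": 0}, {"tx": -0.55, "ty": 0.9, "tz": 0, "ax": 0, "ay": 0, "az": 0}, {"tx": -0.55, "ty": 0.9, "tz": 0, "ax": 0, "ay": 0, "az": 0}, {"tx": -0.55, "ty": 0.9, "tz": 0, "ax": 0, "ay": 0, "az": 0}, {"tx": -0.55, "ty": 0.9, "tz": 0, "ax": 0, "ay": 0, "az": 0}, {"tx": -0.55, "ty": 0.9, "tz": 0, "ax": 0, "ay": 0, "az": 0}, {"tx": -0.55, "ty": 0.9, "tz": 0, "ax": 0, "ay": 0, "az": 0}]'

```text
time_s: 8.2
ee_pos: [0.5237, -0.032, 0.2118]
orientation: [[0.949, 0.316, -0.002], [0.316, -0.949, -0.0], [-0.002, -0.0, -1.0]]
force: [0.6, -0.1, 0.6]
grip_width: -0.0
finger_force: 0.0
```

Call:
send_rows --motion '[{"tx": -0.55, "ty": 0.9, "tz": 0, "ax": 0, "ay": 0, "az": 0}, {"tx": -0.55, "ty": 0.9, "tz": 0, "ax": 0, "ay": 0, "az": 0}, {"tx": -0.55, "ty": 0.9, "tz": 0, "ax": 0, "ay": 0, "az": 0}, {"tx": -0.55, "ty": 0.9, "tz": 0, "ax": 0, "ay": 0, "az": 0}, {"tx": -0.55, "ty": 0.9, "tz": 0, "ax": 0, "ay": 0, "az": 0}, {"tx": -0.55, "ty": 0.9, "tz": 0, "ax": 0, "ay": 0, "az": 0}, {"tx": -0.55, "ty": 0.9, "tz": 0, "ax": 0, "ay": 0, "az": 0}, {"tx": -0.55, "ty": 0.9, "tz": 0, "ax": 0, "ay": 0, "az": 0}, {"tx": -0.55, "ty": 0.9, "tz": 0, "ax": 0, "ay": 0, "az": 0}, {"tx": -0.55, "ty": 0.9, "tz": 0, "ax": 0, "ay": 0, "az": 0}, {"tx": -0.4, "ty": 0.6, "tz": 0, "ax": 0, "ay": 0, "az": 0}, {"tx": -0.2, "ty": 0.3, "tz": 0, "ax": 0, "ay": 0, "az": 0}]'

```text
time_s: 9.2
ee_pos: [0.4704, -0.2585, 0.2119]
orientation: [[0.949, 0.315, -0.002], [0.315, -0.949, 0.0], [-0.001, -0.001, -1.0]]
force: [0.5, -0.3, 0.1]
grip_width: 0.0
finger_force: 0.0
```

Call:
send_rows --motion '[{"tx": 0, "ty": 0.1, "tz": 0.3, "ax": 0, "ay": 0, "az": 0}, {"tx": 0, "ty": 0, "tz": 0.7, "ax": 0, "ay": 0, "az": 0}, {"tx": 0, "ty": 0, "tz": 0.7, "ax": 0, "ay": 0, "az": 0}, {"tx": 0, "ty": 0, "tz": 0.7, "ax": 0, "ay": 0, "az": 0}, {"tx": 0, "ty": 0, "tz": 0.7, "ax": 0, "ay": 0, "az": 0}, {"tx": 0, "ty": 0, "tz": 0.7, "ax": 0, "ay": 0, "az": 0}, {"tx": 0, "ty": 0, "tz": 0.7, "ax": 0, "ay": 0, "az": 0}, {"tx": 0, "ty": 0, "tz": 0.7, "ax": 0, "ay": 0, "az": 0}, {"tx": 0, "ty": 0, "tz": 0.5, "ax": 0, "ay": 0, "az": 0}, {"tx": 0, "ty": 0, "tz": 0.3, "ax": 0, "ay": 0, "az": 0}, {"tx": 0, "ty": 0, "tz": 0.1, "ax": 0, "ay": 0, "az": 0}, {"tx": 0, "ty": 0, "tz": 0, "ax": 0, "ay": 0, "az": 0}]'

```text
time_s: 10.2
ee_pos: [0.4726, -0.2584, 0.0903]
orientation: [[0.949, 0.317, -0.001], [0.317, -0.949, 0.001], [-0.001, -0.001, -1.0]]
force: [0.2, -0.5, -0.6]
grip_width: -0.0004
finger_force: 0.0
```

```bash
python3 - <<'E'
from rig import readout,grab_frame
import cv2,numpy as np
t=grab_frame("top")[170:250,330:420,::-1];s=grab_frame("side")[100:180,280:370,::-1]
cv2.imwrite("pics/btn.png",cv2.resize(np.hstack([t,s]),(800,356)))
o=readout.get_obs();print(o["time_s"],o["ee_pos"],o["force"])
E
```

```text
10.3 [ 0.47310846 -0.25887498  0.09117536] [ 0.41108795 -0.36208699 -0.35607465]
```

View pics/btn.png

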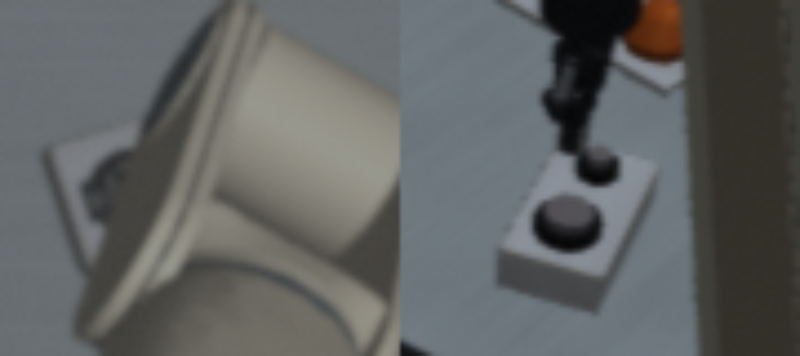

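```bash
python3 - <<'E'
from h import *
import cv2
def proj(n,p):
    c=calibration(n);q=np.linalg.inv(c["cam_to_world"])@np.r_[p,1];return c["fx"]*q[0]/q[2]+c["cx"],c["fy"]*q[1]/q[2]+c["cy"],q[2]
for z in (.066,.091,.11,.13): print(z,proj("side",[.473,-.259,z]),proj("top",[.473,-.259,z]))
print(proj("side",[.58,.205,.068]),proj("side",[.58,.205,.03]))
E
```

```text
0.066 (np.float64(316.09088886570214), np.float64(147.09996024202084), np.float64(1.5559926000475806)) (np.float64(359.15585642597426), np.float64(211.51165187255177), np.float64(1.3267373942308747))
0.091 (np.float64(316.7852663355501), np.float64(141.73530269672116), np.float64(1.5382007740812669)) (np.float64(361.0035549453509), np.float64(210.9876496894833), np.float64(1.3018523028293674))
0.11 (np.float64(317.3238315830171), np.float64(137.5744273170914), np.float64(1.5246789863468686)) (np.float64(362.4557449766896), np.float64(210.57581261829895), np.float64(1.2829396333642218))
0.13 (np.float64(317.90115966028816), np.float64(133.1140760523487), np.float64(1.5104455255738176)) (np.float64(364.0313500075603), np.float64(210.1289753950335), np.float64(1.2630315602430158))
(np.float64(200.79607451736297), np.float64(202.4203529273202), np.float64(1.3591049289137915)) (np.float64(201.87423044841614), np.float64(210.38981488727134), np.float64(1.3861485043825883))
```

```bash
python3 - <<'E'
from rig import grab_frame
import cv2,numpy as np
f=grab_frame("side"); s=f[115:165,290:350,::-1]
s=cv2.convertScaleAbs(s,alpha=2.2)
cv2.imwrite("pics/btn2.png",cv2.resize(s,(720,600),interpolation=cv2.INTER_NEAREST))
E
```

```text
(no output)
```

View pics/btn2.png

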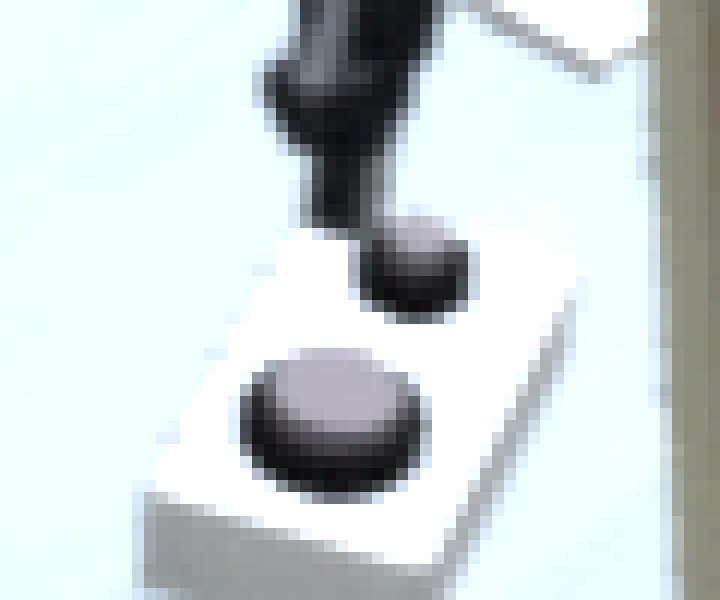

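The fingertip shows at side pixel (318.3,133.8), but the reported TCP projects to row 141.7. I'll check that offset against the start frames before pressing.

```bash
python3 - <<'E'
from h import *
import cv2
def proj(n,p):
    c=calibration(n);q=np.linalg.inv(c["cam_to_world"])@np.r_[p,1];return np.round([c["fx"]*q[0]/q[2]+c["cx"],c["fy"]*q[1]/q[2]+c["cy"]],1)
y=np.array([.316,-.949,0]);c=np.array([.1975,-.5924,.207])
for n in("side","top"): print(n,[proj(n,c+k*y).tolist() for k in(-.043,0,.043)])
s=cv2.convertScaleAbs(np.load("side0.npy")[50:115,415:495,::-1],alpha=2);t=cv2.convertScaleAbs(np.load("top0.npy")[300:365,432:512,::-1],alpha=2)
cv2.imwrite("pics/start.png",np.hstack([cv2.resize(i,(400,325),interpolation=cv2.INTER_NEAREST) for i in(s,t)]))
E
```

```text
side [[439.2, 111.4], [440.8, 104.8], [442.3, 98.4]]
top [[488.6, 323.8], [504.6, 318.4], [520.5, 313.0]]
```

View pics/start.png

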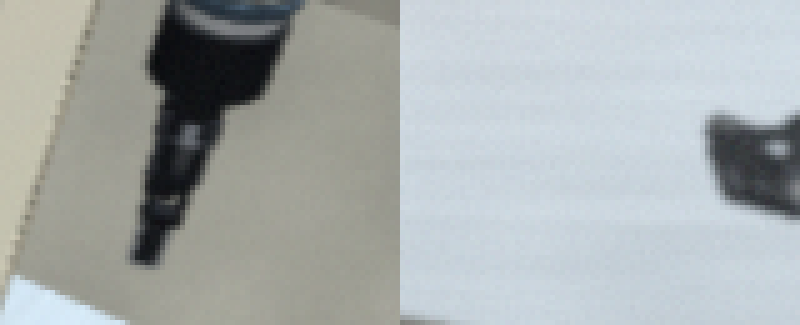

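The start frames suggest the visible tips sit about 35 mm above the reported TCP. I'll come down slowly on the button axis and watch the force. Contact at about z 0.066 means the readout is right. If there's no contact well below that, the offset is real and I'll redo the pointing before pressing.

Call:
send_rows --motion '[{"tx": -0.1, "ty": 0, "tz": 0.3, "ax": 0, "ay": 0, "az": 0}, {"tx": 0, "ty": 0, "tz": 0.3, "ax": 0, "ay": 0, "az": 0}, {"tx": 0, "ty": 0, "tz": 0.2, "ax": 0, "ay": 0, "az": 0}, {"tx": 0, "ty": 0, "tz": 0.1, "ax": 0, "ay": 0, "az": 0}, {"tx": 0, "ty": 0, "tz": 0.1, "ax": 0, "ay": 0, "az": 0}, {"tx": 0, "ty": 0, "tz": 0.1, "ax": 0, "ay": 0, "az": 0}, {"tx": 0, "ty": 0, "tz": 0, "ax": 0, "ay": 0, "az": 0}, {"tx": 0, "ty": 0, "tz": 0, "ax": 0, "ay": 0, "az": 0}]'

```text
time_s: 11.02
ee_pos: [0.4708, -0.2594, 0.0686]
orientation: [[0.949, 0.316, -0.0], [0.316, -0.949, 0.0], [-0.0, -0.0, -1.0]]
force: [-0.8, -0.6, -0.4]
grip_width: 0.0
finger_force: 0.0
```

Call:
send_rows --motion '[{"tx": 0, "ty": 0, "tz": 0.1, "ax": 0, "ay": 0, "az": 0}, {"tx": 0, "ty": 0, "tz": 0.1, "ax": 0, "ay": 0, "az": 0}, {"tx": 0, "ty": 0, "tz": 0, "ax": 0, "ay": 0, "az": 0}, {"tx": 0, "ty": 0, "tz": 0, "ax": 0, "ay": 0, "az": 0}]'

```text
time_s: 11.35
ee_pos: [0.4707, -0.2593, 0.0646]
orientation: [[0.949, 0.316, -0.0], [0.316, -0.949, 0.0], [-0.0, -0.0, -1.0]]
force: [-0.8, -0.0, 0.8]
grip_width: -0.0001
finger_force: 0.0
```

```bash
python3 - <<'E'
from rig import grab_frame,readout
import cv2,numpy as np
f=grab_frame("side"); s=cv2.convertScaleAbs(f[115:165,290:350,::-1],alpha=2.2)
cv2.imwrite("pics/btn3.png",cv2.resize(s,(720,600),interpolation=cv2.INTER_NEAREST));o=readout.get_obs();print(o["ee_pos"],o["force"])
E
```

```text
[ 0.47082806 -0.25937147  0.06469762] [-0.04505968  1.16658741 -0.19154844]
```

View pics/btn3.png

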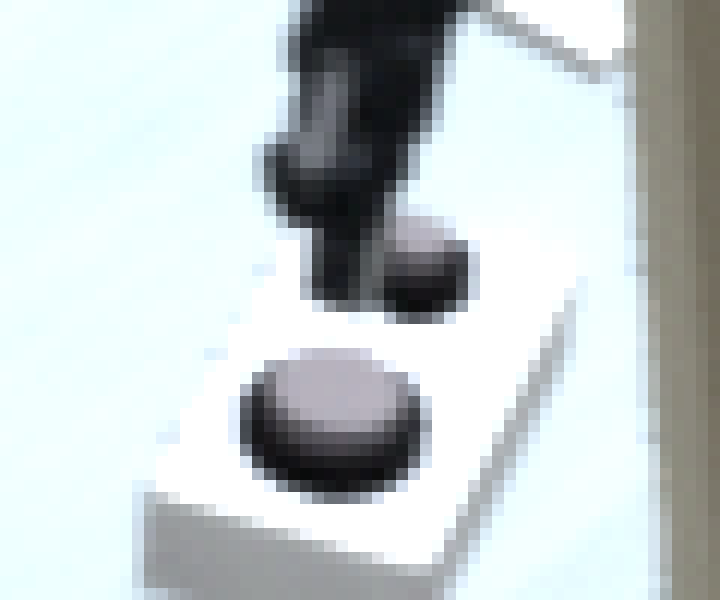

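The side view shows the tip at about (318.5,140), still clear of the big cap at (317,147), and there's no contact force at z 0.0647. I'll go a few millimetres further to settle it.

Call:
send_rows --motion '[{"tx": 0, "ty": 0, "tz": 0.1, "ax": 0, "ay": 0, "az": 0}, {"tx": 0, "ty": 0, "tz": 0.1, "ax": 0, "ay": 0, "az": 0}, {"tx": 0, "ty": 0, "tz": 0, "ax": 0, "ay": 0, "az": 0}]'

```text
time_s: 11.65
ee_pos: [0.4706, -0.2592, 0.0603]
orientation: [[0.949, 0.316, -0.0], [0.316, -0.949, 0.0], [-0.0, -0.0, -1.0]]
force: [-0.5, -0.0, 1.1]
grip_width: -0.0
finger_force: 0.0
```

Call:
send_rows --motion '[{"tx": 0, "ty": 0, "tz": 0.1, "ax": 0, "ay": 0, "az": 0}, {"tx": 0, "ty": 0, "tz": 0.1, "ax": 0, "ay": 0, "az": 0}, {"tx": 0, "ty": 0, "tz": 0, "ax": 0, "ay": 0, "az": 0}]'

```text
time_s: 11.9
ee_pos: [0.4706, -0.2593, 0.0563]
orientation: [[0.949, 0.316, -0.001], [0.316, -0.949, 0.0], [-0.0, -0.0, -1.0]]
force: [-1.0, -0.8, 0.9]
grip_width: -0.0005
finger_force: 0.0
```

No contact 10 mm below the button's height, so the tip offset is real. I'll calibrate it with a gentle touch on free bench between the tray and the bowl, then point again before pressing.

Call:
send_rows --motion '[{"tx": 0, "ty": 0, "tz": -0.8, "ax": 0, "ay": 0, "az": 0}, {"tx": 0, "ty": 0, "tz": -1, "ax": 0, "ay": 0, "az": 0}, {"tx": 0, "ty": 0, "tz": -1, "ax": 0, "ay": 0, "az": 0}, {"tx": 0.9, "ty": -0.35, "tz": -0.5, "ax": 0, "ay": 0, "az": 0}, {"tx": 0.9, "ty": -0.35, "tz": 0, "ax": 0, "ay": 0, "az": 0}, {"tx": 0.9, "ty": -0.35, "tz": 0, "ax": 0, "ay": 0, "az": 0}, {"tx": 0.9, "ty": -0.35, "tz": 0, "ax": 0, "ay": 0, "az": 0}, {"tx": 0.9, "ty": -0.35, "tz": 0, "ax": 0, "ay": 0, "az": 0}, {"tx": 0.9, "ty": -0.35, "tz": 0, "ax": 0, "ay": 0, "az": 0}, {"tx": 0.9, "ty": -0.35, "tz": 0, "ax": 0, "ay": 0, "az": 0}, {"tx": 0.9, "ty": -0.35, "tz": 0, "ax": 0, "ay": 0, "az": 0}, {"tx": 0.6, "ty": -0.3, "tz": 0, "ax": 0, "ay": 0, "az": 0}]'

```text
time_s: 12.9
ee_pos: [0.6005, -0.1502, 0.1227]
orientation: [[0.949, 0.317, 0.001], [0.317, -0.949, 0.0], [0.001, 0.0, -1.0]]
force: [0.1, 0.3, -0.4]
grip_width: -0.0001
finger_force: 0.0
```

Call:
send_rows --motion '[{"tx": 0, "ty": 0, "tz": 0.8, "ax": 0, "ay": 0, "az": 0}, {"tx": 0, "ty": 0, "tz": 0.8, "ax": 0, "ay": 0, "az": 0}, {"tx": 0, "ty": 0, "tz": 0.8, "ax": 0, "ay": 0, "az": 0}, {"tx": 0, "ty": 0, "tz": 0.8, "ax": 0, "ay": 0, "az": 0}, {"tx": 0, "ty": 0, "tz": 0.8, "ax": 0, "ay": 0, "az": 0}, {"tx": 0, "ty": 0, "tz": 0.4, "ax": 0, "ay": 0, "az": 0}, {"tx": 0, "ty": 0, "tz": 0.2, "ax": 0, "ay": 0, "az": 0}, {"tx": 0, "ty": 0, "tz": 0, "ax": 0, "ay": 0, "az": 0}, {"tx": 0, "ty": 0, "tz": 0, "ax": 0, "ay": 0, "az": 0}]'

```text
time_s: 13.65
ee_pos: [0.5996, -0.1514, 0.0312]
orientation: [[0.949, 0.316, 0.001], [0.316, -0.949, -0.0], [0.0, 0.0, -1.0]]
force: [0.1, 0.1, -1.0]
grip_width: -0.0003
finger_force: 0.0
```

```bash
python3 - <<'E'
from rig import grab_frame,readout
from h import *
import cv2,numpy as np
f=grab_frame("side");t=grab_frame("top");o=readout.get_obs();p=o["ee_pos"];print(o["time_s"],p,o["force"])
c=calibration("side");q=np.linalg.inv(c["cam_to_world"])@np.r_[p,1];print("expected tip",c["fx"]*q[0]/q[2]+c["cx"],c["fy"]*q[1]/q[2]+c["cy"])
s=cv2.convertScaleAbs(f[95:160,230:310,::-1],alpha=2);t=cv2.convertScaleAbs(t[120:185,280:360,::-1],alpha=2)
cv2.imwrite("pics/b.png",np.hstack([cv2.resize(i,(400,325),interpolation=cv2.INTER_NEAREST) for i in(s,t)]))
E
```

```text
13.75 [ 0.59994178 -0.15145637  0.03172081] [ 0.15752232  0.41596702 -0.03072039]
expected tip 269.80158646999183 153.20644045918255
```

View pics/b.png

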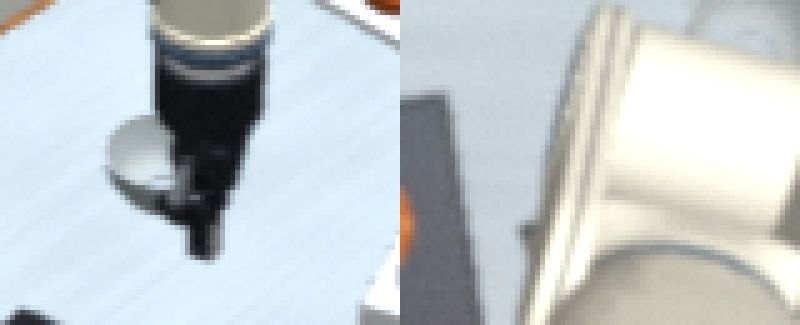

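The side crop shows the tip at about (270.6,146.6), against an expected (269.8,153.2), so it has the same offset. I'll descend gently.

Call:
send_rows --motion '[{"tx": 0, "ty": 0, "tz": 0.3, "ax": 0, "ay": 0, "az": 0}, {"tx": 0, "ty": 0, "tz": 0.3, "ax": 0, "ay": 0, "az": 0}, {"tx": 0, "ty": 0, "tz": 0.3, "ax": 0, "ay": 0, "az": 0}, {"tx": 0, "ty": 0, "tz": 0.2, "ax": 0, "ay": 0, "az": 0}, {"tx": 0, "ty": 0, "tz": 0.1, "ax": 0, "ay": 0, "az": 0}, {"tx": 0, "ty": 0, "tz": 0, "ax": 0, "ay": 0, "az": 0}]'

```text
time_s: 14.25
ee_pos: [0.5987, -0.1511, 0.0058]
orientation: [[0.949, 0.316, -0.001], [0.316, -0.949, 0.0], [-0.001, -0.001, -1.0]]
force: [-0.7, -0.0, 0.1]
grip_width: 0.0002
finger_force: 0.0
```

Call:
send_rows --motion '[{"tx": 0, "ty": 0, "tz": 0.1, "ax": 0, "ay": 0, "az": 0}, {"tx": 0, "ty": 0, "tz": 0.1, "ax": 0, "ay": 0, "az": 0}, {"tx": 0, "ty": 0, "tz": 0.1, "ax": 0, "ay": 0, "az": 0}, {"tx": 0, "ty": 0, "tz": 0, "ax": 0, "ay": 0, "az": 0}]'

```text
time_s: 14.58
ee_pos: [0.599, -0.1512, 0.0004]
orientation: [[0.949, 0.316, -0.0], [0.316, -0.949, 0.0], [-0.0, -0.0, -1.0]]
force: [0.2, 0.8, 0.2]
grip_width: 0.0002
finger_force: 0.0
```

Call:
send_rows --motion '[{"tx": 0, "ty": 0, "tz": 0.1, "ax": 0, "ay": 0, "az": 0}, {"tx": 0, "ty": 0, "tz": 0.1, "ax": 0, "ay": 0, "az": 0}, {"tx": 0, "ty": 0, "tz": 0.1, "ax": 0, "ay": 0, "az": 0}, {"tx": 0, "ty": 0, "tz": 0, "ax": 0, "ay": 0, "az": 0}]'

```text
time_s: 14.92
ee_pos: [0.5989, -0.1512, -0.0057]
orientation: [[0.949, 0.316, -0.001], [0.316, -0.949, 0.0], [-0.0, -0.0, -1.0]]
force: [0.2, -0.0, 1.0]
grip_width: -0.0004
finger_force: 0.0
```

```bash
cat > tip.py <<'E'
from rig import grab_frame,readout
from h import *
import cv2
# tip of closed gripper in the side view: lowest dark pixels of the blob near the expected column
def tip(roi):
    x0,y0,x1,y1=roi;f=grab_frame("side")[y0:y1,x0:x1];m=(f.max(2)<60).astype(np.uint8)
    n,l,st,_=cv2.connectedComponentsWithStats(m);k=1+np.argmax(st[1:,4]);ys,xs=np.where(l==k)
    b=ys.max();return x0+xs[ys>=b-2].mean(),y0+b+.5
E
python3 - <<'E'
from tip import *
o=readout.get_obs();p=o["ee_pos"];u,v=tip((245,90,300,175));print(o["time_s"],p,o["force"],u,v)
c=calibration("side");q=np.linalg.inv(c["cam_to_world"])@np.r_[p,1];print("exp",c["fx"]*q[0]/q[2]+c["cx"],c["fy"]*q[1]/q[2]+c["cy"])
for dz in(.025,.03,.035,.04):print(dz,plane("side",u,v,p[2]+dz)-p)
E
```

```text
14.9167 [ 0.5989197  -0.15115105 -0.00571937] [ 0.20634702 -0.03193976  0.98527363] 270.0833333333333 154.5
exp 269.72721218014755 160.95002539495562
0.025 [ 0.0046264  -0.00648592  0.025     ]
0.03 [ 0.00097883 -0.00209862  0.03      ]
0.035 [-0.00266874  0.00228867  0.035     ]
0.04 [-0.00631632  0.00667596  0.04      ]
```

The offset is purely vertical: the true tips are about 32 mm above the reported TCP, with no xy error. I'll point again at the bun, lower this time, crossing high.

Call:
send_rows --motion '[{"tx": 0, "ty": 0, "tz": -0.5, "ax": 0, "ay": 0, "az": 0}, {"tx": 0, "ty": 0, "tz": -1, "ax": 0, "ay": 0, "az": 0}, {"tx": 0, "ty": 0, "tz": -1, "ax": 0, "ay": 0, "az": 0}, {"tx": 0, "ty": 0, "tz": -1, "ax": 0, "ay": 0, "az": 0}, {"tx": 0, "ty": 0, "tz": -1, "ax": 0, "ay": 0, "az": 0}, {"tx": 0, "ty": 0, "tz": -1, "ax": 0, "ay": 0, "az": 0}, {"tx": 0, "ty": 0, "tz": -1, "ax": 0, "ay": 0, "az": 0}, {"tx": 0, "ty": 0, "tz": -1, "ax": 0, "ay": 0, "az": 0}, {"tx": 0, "ty": 0, "tz": -1, "ax": 0, "ay": 0, "az": 0}, {"tx": 0, "ty": 0, "tz": -1, "ax": 0, "ay": 0, "az": 0}, {"tx": 0.1, "ty": -0.4, "tz": -0.7, "ax": 0, "ay": 0, "az": 0}, {"tx": 0.2, "ty": -0.8, "tz": -0.2, "ax": 0, "ay": 0, "az": 0}]'

```text
time_s: 15.97
ee_pos: [0.5988, -0.1275, 0.2064]
orientation: [[0.949, 0.315, 0.005], [0.315, -0.949, -0.001], [0.004, 0.003, -1.0]]
force: [1.1, 0.5, 0.4]
grip_width: -0.0001
finger_force: 0.0
```

Call:
send_rows --motion '[{"tx": 0.25, "ty": -0.92, "tz": 0, "ax": 0, "ay": 0, "az": 0}, {"tx": 0.25, "ty": -0.92, "tz": 0, "ax": 0, "ay": 0, "az": 0}, {"tx": 0.25, "ty": -0.92, "tz": 0, "ax": 0, "ay": 0, "az": 0}, {"tx": 0.25, "ty": -0.92, "tz": 0, "ax": 0, "ay": 0, "az": 0}, {"tx": 0.25, "ty": -0.92, "tz": 0, "ax": 0, "ay": 0, "az": 0}, {"tx": 0.25, "ty": -0.92, "tz": 0, "ax": 0, "ay": 0, "az": 0}, {"tx": 0.25, "ty": -0.92, "tz": 0, "ax": 0, "ay": 0, "az": 0}, {"tx": 0.25, "ty": -0.92, "tz": 0, "ax": 0, "ay": 0, "az": 0}, {"tx": 0.25, "ty": -0.92, "tz": 0, "ax": 0, "ay": 0, "az": 0}, {"tx": 0.25, "ty": -0.92, "tz": 0, "ax": 0, "ay": 0, "az": 0}, {"tx": 0.25, "ty": -0.92, "tz": 0, "ax": 0, "ay": 0, "az": 0}, {"tx": 0.25, "ty": -0.92, "tz": 0, "ax": 0, "ay": 0, "az": 0}]'

```text
time_s: 16.97
ee_pos: [0.5838, 0.1033, 0.2031]
orientation: [[0.949, 0.316, -0.0], [0.316, -0.949, 0.0], [-0.0, -0.0, -1.0]]
force: [-0.1, 0.5, -0.5]
grip_width: -0.0004
finger_force: 0.0
```

Call:
send_rows --motion '[{"tx": 0.25, "ty": -0.92, "tz": 0, "ax": 0, "ay": 0, "az": 0}, {"tx": 0.25, "ty": -0.92, "tz": 0, "ax": 0, "ay": 0, "az": 0}, {"tx": 0.25, "ty": -0.92, "tz": 0, "ax": 0, "ay": 0, "az": 0}, {"tx": 0.25, "ty": -0.92, "tz": 0, "ax": 0, "ay": 0, "az": 0}, {"tx": 0.2, "ty": -0.8, "tz": 0, "ax": 0, "ay": 0, "az": 0}, {"tx": 0.1, "ty": -0.4, "tz": 0, "ax": 0, "ay": 0, "az": 0}, {"tx": 0, "ty": 0, "tz": 0, "ax": 0, "ay": 0, "az": 0}]'

```text
time_s: 17.55
ee_pos: [0.5777, 0.2044, 0.203]
orientation: [[0.948, 0.318, 0.0], [0.318, -0.948, 0.0], [0.0, -0.0, -1.0]]
force: [-0.2, -0.2, 0.6]
grip_width: -0.0002
finger_force: 0.0
```

Call:
send_rows --motion '[{"tx": 0.13, "ty": -0.06, "tz": 0.4, "ax": 0, "ay": 0, "az": 0}, {"tx": 0, "ty": 0, "tz": 0.9, "ax": 0, "ay": 0, "az": 0}, {"tx": 0, "ty": 0, "tz": 0.9, "ax": 0, "ay": 0, "az": 0}, {"tx": 0, "ty": 0, "tz": 0.9, "ax": 0, "ay": 0, "az": 0}, {"tx": 0, "ty": 0, "tz": 0.9, "ax": 0, "ay": 0, "az": 0}, {"tx": 0, "ty": 0, "tz": 0.9, "ax": 0, "ay": 0, "az": 0}, {"tx": 0, "ty": 0, "tz": 0.9, "ax": 0, "ay": 0, "az": 0}, {"tx": 0, "ty": 0, "tz": 0.9, "ax": 0, "ay": 0, "az": 0}, {"tx": 0, "ty": 0, "tz": 0.7, "ax": 0, "ay": 0, "az": 0}, {"tx": 0, "ty": 0, "tz": 0.4, "ax": 0, "ay": 0, "az": 0}, {"tx": 0, "ty": 0, "tz": 0.3, "ax": 0, "ay": 0, "az": 0}, {"tx": 0, "ty": 0, "tz": 0, "ax": 0, "ay": 0, "az": 0}]'

```text
time_s: 18.55
ee_pos: [0.5797, 0.2038, 0.0395]
orientation: [[0.949, 0.316, -0.002], [0.316, -0.949, -0.001], [-0.002, 0.0, -1.0]]
force: [0.2, 0.0, -0.1]
grip_width: -0.0002
finger_force: 0.0
```

```bash
python3 - <<'E'
from rig import readout,grab_frame
import cv2,numpy as np
s=cv2.convertScaleAbs(grab_frame("side")[150:240,160:270,::-1],alpha=2.2)
cv2.imwrite("pics/hover2.png",cv2.resize(s,(733,600),interpolation=cv2.INTER_NEAREST))
o=readout.get_obs();print(o["time_s"],o["ee_pos"],o["force"])
E
```

```text
18.6 [0.58022434 0.20415742 0.04041064] [-0.48928134  0.14636631 -0.30073564]
```

View pics/hover2.png

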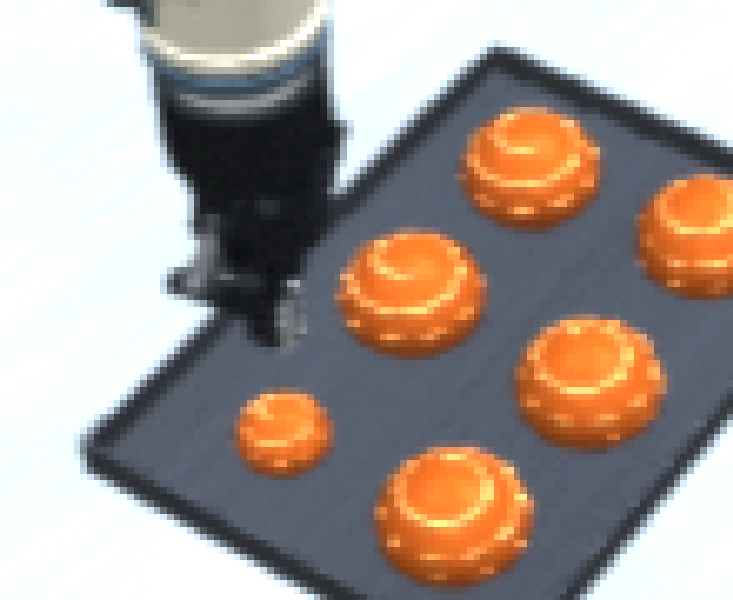

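The side view shows the tips at (275,345) in the crop, native (201.3,201.8). That matches about 4 cm above the small bun's top at native (202,210). Now I'll hold for 2 s, then rise.

Call:
send_rows --motion '[{"tx": 0.05, "ty": -0.1, "tz": 0, "ax": 0, "ay": 0, "az": 0}, {"tx": 0, "ty": 0, "tz": 0, "ax": 0, "ay": 0, "az": 0}, {"tx": 0, "ty": 0, "tz": 0, "ax": 0, "ay": 0, "az": 0}, {"tx": 0, "ty": 0, "tz": 0, "ax": 0, "ay": 0, "az": 0}, {"tx": 0, "ty": 0, "tz": 0, "ax": 0, "ay": 0, "az": 0}, {"tx": 0, "ty": 0, "tz": 0, "ax": 0, "ay": 0, "az": 0}, {"tx": 0, "ty": 0, "tz": 0, "ax": 0, "ay": 0, "az": 0}, {"tx": 0, "ty": 0, "tz": 0, "ax": 0, "ay": 0, "az": 0}, {"tx": 0, "ty": 0, "tz": 0, "ax": 0, "ay": 0, "az": 0}, {"tx": 0, "ty": 0, "tz": 0, "ax": 0, "ay": 0, "az": 0}, {"tx": 0, "ty": 0, "tz": 0, "ax": 0, "ay": 0, "az": 0}, {"tx": 0, "ty": 0, "tz": 0, "ax": 0, "ay": 0, "az": 0}]'

```text
time_s: 19.6
ee_pos: [0.5806, 0.2068, 0.0407]
orientation: [[0.949, 0.316, -0.0], [0.316, -0.949, -0.0], [-0.0, -0.0, -1.0]]
force: [-1.1, 0.1, 0.1]
grip_width: -0.0002
finger_force: 0.0
```

Call:
send_rows --motion '[{"tx": 0, "ty": 0, "tz": 0, "ax": 0, "ay": 0, "az": 0}, {"tx": 0, "ty": 0, "tz": 0, "ax": 0, "ay": 0, "az": 0}, {"tx": 0, "ty": 0, "tz": 0, "ax": 0, "ay": 0, "az": 0}, {"tx": 0, "ty": 0, "tz": 0, "ax": 0, "ay": 0, "az": 0}, {"tx": 0, "ty": 0, "tz": 0, "ax": 0, "ay": 0, "az": 0}, {"tx": 0, "ty": 0, "tz": 0, "ax": 0, "ay": 0, "az": 0}, {"tx": 0, "ty": 0, "tz": 0, "ax": 0, "ay": 0, "az": 0}, {"tx": 0, "ty": 0, "tz": 0, "ax": 0, "ay": 0, "az": 0}, {"tx": 0, "ty": 0, "tz": 0, "ax": 0, "ay": 0, "az": 0}, {"tx": 0, "ty": 0, "tz": 0, "ax": 0, "ay": 0, "az": 0}, {"tx": 0, "ty": 0, "tz": 0, "ax": 0, "ay": 0, "az": 0}, {"tx": 0, "ty": 0, "tz": 0, "ax": 0, "ay": 0, "az": 0}]'

```text
time_s: 20.6
ee_pos: [0.5806, 0.2069, 0.0407]
orientation: [[0.949, 0.316, -0.0], [0.316, -0.949, -0.0], [-0.0, -0.0, -1.0]]
force: [-0.2, 1.2, 0.4]
grip_width: -0.0
finger_force: 0.0
```

Call:
send_rows --motion '[{"tx": 0, "ty": 0, "tz": 0, "ax": 0, "ay": 0, "az": 0}, {"tx": 0, "ty": 0, "tz": 0, "ax": 0, "ay": 0, "az": 0}, {"tx": 0, "ty": 0, "tz": -0.5, "ax": 0, "ay": 0, "az": 0}, {"tx": 0, "ty": 0, "tz": -1, "ax": 0, "ay": 0, "az": 0}, {"tx": 0, "ty": 0, "tz": -1, "ax": 0, "ay": 0, "az": 0}, {"tx": 0, "ty": 0, "tz": -1, "ax": 0, "ay": 0, "az": 0}, {"tx": 0, "ty": 0, "tz": -1, "ax": 0, "ay": 0, "az": 0}, {"tx": 0, "ty": 0, "tz": -1, "ax": 0, "ay": 0, "az": 0}, {"tx": 0, "ty": 0, "tz": -1, "ax": 0, "ay": 0, "az": 0}, {"tx": 0, "ty": 0, "tz": -1, "ax": 0, "ay": 0, "az": 0}, {"tx": 0, "ty": 0, "tz": -0.6, "ax": 0, "ay": 0, "az": 0}, {"tx": -0.3, "ty": 0.5, "tz": -0.2, "ax": 0, "ay": 0, "az": 0}]'

```text
time_s: 21.6
ee_pos: [0.5797, 0.1969, 0.2097]
orientation: [[0.948, 0.318, 0.005], [0.318, -0.948, 0.002], [0.005, -0.0, -1.0]]
force: [1.3, 0.1, -0.3]
grip_width: 0.0002
finger_force: 0.0
```

Call:
send_rows --motion '[{"tx": -0.55, "ty": 0.9, "tz": 0, "ax": 0, "ay": 0, "az": 0}, {"tx": -0.55, "ty": 0.9, "tz": 0, "ax": 0, "ay": 0, "az": 0}, {"tx": -0.55, "ty": 0.9, "tz": 0, "ax": 0, "ay": 0, "az": 0}, {"tx": -0.55, "ty": 0.9, "tz": 0, "ax": 0, "ay": 0, "az": 0}, {"tx": -0.55, "ty": 0.9, "tz": 0, "ax": 0, "ay": 0, "az": 0}, {"tx": -0.55, "ty": 0.9, "tz": 0, "ax": 0, "ay": 0, "az": 0}, {"tx": -0.55, "ty": 0.9, "tz": 0, "ax": 0, "ay": 0, "az": 0}, {"tx": -0.55, "ty": 0.9, "tz": 0, "ax": 0, "ay": 0, "az": 0}, {"tx": -0.55, "ty": 0.9, "tz": 0, "ax": 0, "ay": 0, "az": 0}, {"tx": -0.55, "ty": 0.9, "tz": 0, "ax": 0, "ay": 0, "az": 0}, {"tx": -0.55, "ty": 0.9, "tz": 0, "ax": 0, "ay": 0, "az": 0}, {"tx": -0.55, "ty": 0.9, "tz": 0, "ax": 0, "ay": 0, "az": 0}]'

```text
time_s: 22.6
ee_pos: [0.5196, -0.0526, 0.2059]
orientation: [[0.949, 0.316, -0.002], [0.316, -0.949, 0.0], [-0.002, -0.001, -1.0]]
force: [-0.2, -0.1, 0.6]
grip_width: 0.0004
finger_force: 0.0
```

Call:
send_rows --motion '[{"tx": -0.55, "ty": 0.9, "tz": 0, "ax": 0, "ay": 0, "az": 0}, {"tx": -0.55, "ty": 0.9, "tz": 0, "ax": 0, "ay": 0, "az": 0}, {"tx": -0.55, "ty": 0.9, "tz": 0, "ax": 0, "ay": 0, "az": 0}, {"tx": -0.55, "ty": 0.9, "tz": 0, "ax": 0, "ay": 0, "az": 0}, {"tx": -0.55, "ty": 0.9, "tz": 0, "ax": 0, "ay": 0, "az": 0}, {"tx": -0.55, "ty": 0.9, "tz": 0, "ax": 0, "ay": 0, "az": 0}, {"tx": -0.55, "ty": 0.9, "tz": 0, "ax": 0, "ay": 0, "az": 0}, {"tx": -0.55, "ty": 0.9, "tz": 0, "ax": 0, "ay": 0, "az": 0}, {"tx": -0.55, "ty": 0.9, "tz": 0, "ax": 0, "ay": 0, "az": 0}, {"tx": -0.4, "ty": 0.6, "tz": 0, "ax": 0, "ay": 0, "az": 0}, {"tx": -0.2, "ty": 0.4, "tz": 0, "ax": 0, "ay": 0, "az": 0}, {"tx": 0, "ty": 0, "tz": 0, "ax": 0, "ay": 0, "az": 0}]'

```text
time_s: 23.6
ee_pos: [0.4723, -0.2603, 0.2061]
orientation: [[0.949, 0.314, -0.001], [0.314, -0.949, 0.0], [-0.001, -0.0, -1.0]]
force: [0.6, -0.1, -0.2]
grip_width: -0.0
finger_force: 0.0
```

Call:
send_rows --motion '[{"tx": 0, "ty": 0, "tz": 0.4, "ax": 0, "ay": 0, "az": 0}, {"tx": 0, "ty": 0, "tz": 0.9, "ax": 0, "ay": 0, "az": 0}, {"tx": 0, "ty": 0, "tz": 0.9, "ax": 0, "ay": 0, "az": 0}, {"tx": 0, "ty": 0, "tz": 0.9, "ax": 0, "ay": 0, "az": 0}, {"tx": 0, "ty": 0, "tz": 0.9, "ax": 0, "ay": 0, "az": 0}, {"tx": 0, "ty": 0, "tz": 0.9, "ax": 0, "ay": 0, "az": 0}, {"tx": 0, "ty": 0, "tz": 0.9, "ax": 0, "ay": 0, "az": 0}, {"tx": 0, "ty": 0, "tz": 0.9, "ax": 0, "ay": 0, "az": 0}, {"tx": 0, "ty": 0, "tz": 0.6, "ax": 0, "ay": 0, "az": 0}, {"tx": 0, "ty": 0, "tz": 0.4, "ax": 0, "ay": 0, "az": 0}, {"tx": 0, "ty": 0, "tz": 0.2, "ax": 0, "ay": 0, "az": 0}, {"tx": 0, "ty": 0, "tz": 0.1, "ax": 0, "ay": 0, "az": 0}]'

```text
time_s: 24.6
ee_pos: [0.4734, -0.2586, 0.0463]
orientation: [[0.949, 0.317, -0.0], [0.317, -0.949, 0.0], [-0.0, -0.0, -1.0]]
force: [-0.2, 0.3, -0.7]
grip_width: -0.0001
finger_force: 0.0
```

Call:
send_rows --motion '[{"tx": 0, "ty": 0, "tz": 0.1, "ax": 0, "ay": 0, "az": 0}, {"tx": 0, "ty": 0, "tz": 0.1, "ax": 0, "ay": 0, "az": 0}, {"tx": 0, "ty": 0, "tz": 0.1, "ax": 0, "ay": 0, "az": 0}, {"tx": 0, "ty": 0, "tz": 0, "ax": 0, "ay": 0, "az": 0}]'

```text
time_s: 24.93
ee_pos: [0.4735, -0.2591, 0.0409]
orientation: [[0.949, 0.316, 0.0], [0.316, -0.949, -0.0], [0.0, 0.0, -1.0]]
force: [-0.4, -0.4, -0.5]
grip_width: -0.0003
finger_force: 0.0
```

Call:
send_rows --motion '[{"tx": -0.1, "ty": 0, "tz": 0.1, "ax": 0, "ay": 0, "az": 0}, {"tx": 0, "ty": 0, "tz": 0.1, "ax": 0, "ay": 0, "az": 0}, {"tx": 0, "ty": 0, "tz": 0.1, "ax": 0, "ay": 0, "az": 0}, {"tx": 0, "ty": 0, "tz": 0, "ax": 0, "ay": 0, "az": 0}]'

```text
time_s: 25.27
ee_pos: [0.4713, -0.2595, 0.0344]
orientation: [[0.949, 0.316, -0.0], [0.316, -0.949, 0.0], [-0.0, -0.0, -1.0]]
force: [-0.1, 0.2, 0.2]
grip_width: 0.0002
finger_force: 0.0
```

Call:
send_rows --motion '[{"tx": 0, "ty": 0, "tz": 0.1, "ax": 0, "ay": 0, "az": 0}, {"tx": 0, "ty": 0, "tz": 0.05, "ax": 0, "ay": 0, "az": 0}, {"tx": 0, "ty": 0, "tz": 0, "ax": 0, "ay": 0, "az": 0}]'

```text
time_s: 25.52
ee_pos: [0.4714, -0.2595, 0.0315]
orientation: [[0.949, 0.316, -0.0], [0.316, -0.949, 0.0], [-0.0, -0.0, -1.0]]
force: [-0.1, 0.3, -0.1]
grip_width: -0.0005
finger_force: 0.0
```

Call:
send_rows --motion '[{"tx": 0, "ty": 0, "tz": 0.1, "ax": 0, "ay": 0, "az": 0}, {"tx": 0, "ty": 0, "tz": 0.05, "ax": 0, "ay": 0, "az": 0}, {"tx": 0, "ty": 0, "tz": 0, "ax": 0, "ay": 0, "az": 0}]'

```text
time_s: 25.77
ee_pos: [0.4717, -0.2596, 0.0287]
orientation: [[0.949, 0.316, 0.0], [0.316, -0.949, -0.0], [0.0, 0.0, -1.0]]
force: [0.1, 0.3, 2.1]
grip_width: -0.0002
finger_force: 1.2
```

Call:
send_rows --motion '[{"tx": 0, "ty": 0, "tz": 0.05, "ax": 0, "ay": 0, "az": 0}, {"tx": 0, "ty": 0, "tz": 0.05, "ax": 0, "ay": 0, "az": 0}, {"tx": 0, "ty": 0, "tz": 0, "ax": 0, "ay": 0, "az": 0}]'

```text
time_s: 26.02
ee_pos: [0.4717, -0.2597, 0.0268]
orientation: [[0.949, 0.316, 0.0], [0.316, -0.949, -0.0], [0.0, 0.0, -1.0]]
force: [0.3, -0.2, 4.5]
grip_width: 0.0001
finger_force: 1.7
```

Contact came at z of about 0.030, with the force rising as expected for the spring. I'll continue to the stop.

Call:
send_rows --motion '[{"tx": 0, "ty": 0, "tz": 0.05, "ax": 0, "ay": 0, "az": 0}, {"tx": 0, "ty": 0, "tz": 0.05, "ax": 0, "ay": 0, "az": 0}, {"tx": 0, "ty": 0, "tz": 0, "ax": 0, "ay": 0, "az": 0}]'

```text
time_s: 26.27
ee_pos: [0.4717, -0.2597, 0.0247]
orientation: [[0.949, 0.316, 0.0], [0.316, -0.949, -0.0], [0.0, 0.0, -1.0]]
force: [0.7, 0.1, 4.8]
grip_width: 0.0002
finger_force: 2.3
```

Call:
send_rows --motion '[{"tx": 0, "ty": 0, "tz": 0.05, "ax": 0, "ay": 0, "az": 0}, {"tx": 0, "ty": 0, "tz": 0, "ax": 0, "ay": 0, "az": 0}]'

```text
time_s: 26.43
ee_pos: [0.4717, -0.2597, 0.0244]
orientation: [[0.949, 0.316, 0.0], [0.316, -0.949, -0.0], [0.0, 0.0, -1.0]]
force: [-2.3, 0.4, 10.7]
grip_width: -0.0001
finger_force: 5.3
```

The button is at its stop: the force jumped to 10.7 N and the travel ended. I'll hold briefly and release.

Call:
send_rows --motion '[{"tx": 0, "ty": 0, "tz": 0.02, "ax": 0, "ay": 0, "az": 0}, {"tx": 0, "ty": 0, "tz": 0, "ax": 0, "ay": 0, "az": 0}, {"tx": 0, "ty": 0, "tz": 0, "ax": 0, "ay": 0, "az": 0}]'

```text
time_s: 26.68
ee_pos: [0.4718, -0.2597, 0.0243]
orientation: [[0.949, 0.316, 0.0], [0.316, -0.949, -0.0], [0.0, 0.0, -1.0]]
force: [-1.9, 1.9, 14.2]
grip_width: 0.0002
finger_force: 7.3
```

Call:
send_rows --motion '[{"tx": 0, "ty": 0, "tz": -0.1, "ax": 0, "ay": 0, "az": 0}, {"tx": 0, "ty": 0, "tz": -0.2, "ax": 0, "ay": 0, "az": 0}, {"tx": 0, "ty": 0, "tz": -0.3, "ax": 0, "ay": 0, "az": 0}, {"tx": 0, "ty": 0, "tz": -0.6, "ax": 0, "ay": 0, "az": 0}, {"tx": 0, "ty": 0, "tz": -0.8, "ax": 0, "ay": 0, "az": 0}, {"tx": 0, "ty": 0, "tz": -0.8, "ax": 0, "ay": 0, "az": 0}, {"tx": 0, "ty": 0, "tz": -0.8, "ax": 0, "ay": 0, "az": 0}, {"tx": 0, "ty": 0, "tz": -0.8, "ax": 0, "ay": 0, "az": 0}, {"tx": 0, "ty": 0, "tz": -0.6, "ax": 0, "ay": 0, "az": 0}, {"tx": 0, "ty": 0, "tz": -0.3, "ax": 0, "ay": 0, "az": 0}, {"tx": 0, "ty": 0, "tz": 0, "ax": 0, "ay": 0, "az": 0}, {"tx": 0, "ty": 0, "tz": 0, "ax": 0, "ay": 0, "az": 0}]'

```text
time_s: 27.68
ee_pos: [0.4714, -0.2595, 0.1295]
orientation: [[0.949, 0.316, 0.0], [0.316, -0.949, -0.0], [0.0, 0.0, -1.0]]
force: [-0.7, 0.1, 0.6]
grip_width: -0.0001
finger_force: 0.0
```

```bash
python3 - <<'E'
from rig import readout,grab_frame
import numpy as np
a=np.load("side0.npy").astype(int);b=grab_frame("side").astype(int)
d=abs(a-b).max(2);print("button diff",d[143:160,310:326].mean(),"buns diff",d[160:250,190:285].mean())
o=readout.get_obs();print(o["time_s"],o["ee_pos"],o["force"])
E
```

```text
button diff 3.426470588235294 buns diff 3.234736842105263
27.7333 [ 0.47104447 -0.25928138  0.1289062 ] [-0.02038144 -0.34638616 -1.21157649]
```

The button is back up and the buns haven't moved, so I'm handing in.

```bash
python3 -c "
from rig import job;print(job.finish_job())"
```

```text
the job is handed in; nothing more can be done
None
```

Job handed in at about 28 s: I pointed at the small bun from about 4 cm above for 2 s, then pressed the larger button to its stop (14 N) and let it spring back. Before that I had hovered once about 7 cm above the same bun and come down over the button without touching it, because the fingertips sit about 35 mm above the reported TCP.

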